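# Wedge the gel cassette tight in the electrophoresis tank

### The job

Clamp the glass gel cassette in the electrophoresis tank: take the tension wedge out of the drain rack, stand it loosely in the gap between the cassette and the tank's ribbed end wall, flat face against the cassette, and let go of it. Then tap it straight down from above until it is jammed tight, level, with both its ears down on the tank's rim. The cassette is glass, so keep the taps gentle, and do not disturb the tube rack, the specimen cup or the tip box.

Things in the scene. Friction and masses are not known exactly. Their poses are not given: they have to be found in the camera images.
- tank: Clear plastic gel tank, grey rim and base, 81 x 126 mm, 130 mm tall (base 100 x 150 mm), fixed. Origin: centre of underside, z up, x along its short side. From -x to +x: front wall, gasket, white buffer core, glass cassette, open gap, end wall with two grey ribs. Inside 116 mm wide along y; the tops of its two side walls (5 mm thick) are the rim for the wedge's ears. Core pins: 10 mm above rim.
- slot (a point): Point at rim height (130 mm above the bench), fixed to the tank, where the wedge's origin lies when the wedge is fully home; axes as the tank's. Set in loosely, the wedge first touches on both sides with its ears 24 mm above the rim; let go there, it settles to 15 to 23 mm under its own weight and stays standing.
- gap (a point): Middle of the open gap at rim height, fixed to the tank; axes as the tank's. Without the wedge the gap reaches from 8 mm towards -x (cassette face, upright, top edge 12 mm below the rim) to 8 mm towards +x (rib faces, starting 6 mm below the rim). The ribs slope in towards the cassette by 1.05 mm per 10 mm of depth; the gap is over 110 mm deep.
- cassette (a point): Middle of the top edge of the gel cassette's bare face (+x side, looking into the gap), 118 mm above the bench: a glass plate 100 wide x 100 tall x 7 mm, upright on the +x side of the buffer core and moving with it; axes as the tank's.
- core (a joint): How far the buffer core with the cassette is squeezed towards -x on its rubber gasket, in m: 0 without the wedge, about 0.0025 with the wedge home, stop at 0.004. The gasket resists with 4.8 N per mm; driving the wedge home takes some 8 to 20 N of push from above, and friction then keeps it there.
- wedge: Loose grey plastic tension wedge, about 0.14 kg, at first hanging upright by its two ears in the rack's middle notches. Origin: mid width and thickness, in the plane of the ears' undersides; z up, y along its width, x across. Blade below: 106 wide, 100 long; flat face at x = -9.25 mm, sloped face from x = +9.25 (top) to -1.25 mm (tip). Bar with the ears: 132 wide, 18.5 thick, 10 mm high.
- wedge_tip (a point): Middle of the blade's lower edge, 8 mm thick and 106 mm wide, 100 mm below the wedge's origin. In the tank the flat face (-x) belongs against the cassette and the sloped one (+x) against the ribs: wedge x along slot x.
- wedge_top (a point): Middle of the flat top of the wedge's head, 38 mm above its origin: the place to tap. The head, by which it is held, is a block 60 mm wide (y), 16 mm thick (x) and 28 mm high, standing on the bar.
- rack: White drain rack, fixed: drip tray 130 x 160 mm, two upright notched side plates 114 mm apart, 118 mm tall to the notch floors, 124 mm beside them. Origin: centre of underside. The wedge hangs at x = 0 with its x axis along the rack's and comes out straight up. A spare glass cassette (top at 108 mm) stands at x = -45 mm.
- tube_rack: White block 95 x 190 x 28 mm with six capped blood tubes, 95 mm tall in all, loose, beyond the work; origin at the centre of its underside. Leave alone.
- cup: Specimen cup with red screw lid, 52 mm wide, 62 mm tall, loose; origin at the centre of its underside. Leave alone.
- tip_box: Blue pipette-tip box with white lid, 120 x 80 x 67 mm, loose; origin at the centre of its underside. Leave alone.

How it is judged:
By the outcome, as a careful person would: the job done as asked, in the order asked, and still so for the second after the job is handed in, with the robot touching nothing.
It also fails if it takes over 61 s, if anything falls off the work surface, if the arm or the gripper's body presses on something with over 40 N, if the wrist force passes 120 N, or if a joint passes its speed limit or range.

### The arm

A 7-joint arm with a two-finger parallel gripper is mounted at the origin on the work surface. World frame = base frame: x ahead of the robot, y to its left, z up, the work surface at z = 0. Lengths are in mm, angles in rad, forces in N, time in s.
With the tool pointing down it reaches from about 400 to 875 mm from the base axis. Payload 19.3 kg.
Tool frame: the origin (TCP) lies on the mounting face of the last link; the fingertips stand 173 mm ahead of it and the grasp point (between the pads) lies 155 mm ahead of it; z points along the fingers, y is the line along which they close (so a half turn about z gives the same grasp; the last joint's range is limited). The gripper opens to 85 mm and grips with 20 to 120 N. Pads are 22 mm wide; open, the fingers measure 114 mm over their backs; the gripper's body (76 mm by 85 mm) begins 54 mm behind the grasp point. The pads swing forward as they close: fully open they stand 13 mm farther back than shut.
Start: joints at [-1.369, 0.521, -0.036, 1.599, 0.021, 1.021, -0.113], TCP at [167.811, 602.046, 404.691] pointing down, gripper open.
Joint ranges: [-2.91, 2.91], [-0.3, 2.13], [-1.5, 1.42], [0.17, 2.43], [-1.26, 4.41], [0.16, 1.93], [-2.52, 2.52]. Speed limits (rad/s): [1.89, 1.89, 2.39, 2.39, 3.01, 3.01, 3.01].

### API

Orientations are given as a unit quaternion [x, y, z, w].
In Python, from station import manip, read_camera, get_calibration gives the robot as it stands.
- The arm moves only by the tool step_arm, never from a script. Its argument "targets" is a list of rows, each a list of 5 numbers: the closure, from 0 (fully open) to 1 (shut), then the shift along the tool's x, y, z in units of 30 mm (1.0 is 30 mm), then the turn about the tool's z in units of 8 degrees (1.0 is 8 degrees). In form: [[gripper, dx, dy, dz, twist], ...]. A call has exactly 10 rows; each row shifts and turns the commanded pose from where the row before left it, along the tool's axes as they then stand; what a row does not reach is not made up. A row lasts 1/8 s, in which the tool goes at most 62.5 mm and 10.7 degrees, less where a joint would pass 70% of its speed; a pose out of reach is approached as far as the arm can. A call is refused whole if a number of a shift passes 1 or a number of a turn 1, either way. A call with a gripper value outside its range is refused whole. The fingers move at their own pace and stop on an object; "force" is the grip in N (left out, the last holds). Time passes only in rows, so rows that do not move let the fingers close, or fill a call up. It gives the time, the measured TCP pose, the force, the opening and the grip force at its end, in the units of the state.
- manip.observe(): the state, without advancing time (a new reading comes with each control period).
- read_camera(name): name is "scene" or "top" or "wrist"; returns the picture (420x560x3 uint8, blue, green, red); there is no depth.
- get_calibration(name): a dict with "vfov" (degrees; the focal length in pixels is half the picture's height over the tangent of half this angle, whatever the lens; pixels are square), "cx", "cy" (the principal point, pixels), "k1" (the pictures are not rectified: a ray, as slopes to the right and down, at radius r is drawn at 1 + k1 r^2 times it, then the intrinsics apply), "R" (3x3) and "t" (3): a world point X has camera coordinates R X + t. Camera axes: x right, y down, z forward; pixel columns grow to the right and rows downward; lengths in mm; the calibration is good to about 2 mm. A picture is of the moment at which its call begins: read the wrist's pose just before it. get_calibration takes no time and is no camera call; for the wrist camera it gives the pose at the moment of the call.
- manip.sign_off(): hands the job in; it is judged then, once.
The state is a dict: "time": time; "joint_pos": joint angles; "dq": joint speeds; "joint_efforts": joint torques, N m; "tcp_pos": TCP position; "tool_rot": TCP orientation; "ft_force": force on the tool from outside, world axes, zero at the start; "moment": the same for the moment, N m; "gripper_width": opening from 0.0 (shut) to 1.0 (fully open); "grip_force": force on a finger pad.
Only numpy, scipy, OpenCV 4.12 (cv2) and the standard library are available. Lean on these libraries where they do the work, as an engineer would, in place of code of your own. Each camera call takes 0.05 s, during which the arm holds its last target. There are 200 camera calls.

## Working session

There is one attempt and no reset: what is moved stays moved. The work goes in short steps, Python scripts to look and compute and a tool call to move; the robot and the scene stay as the last step left them, time stands still between calls to the robot, and variables do not carry over. Pictures are saved under pics/ and viewed, at most 10 in all, crops included, and the job is handed in when it is done.

Besides the shell and the picture viewer there is one more tool, called after ">>>" as name(argument=value, ...), one argument or row to a line, values as JSON. step_arm: Moves the arm, as the interface text tells. Its arguments: {"type":"object","properties":{"targets":{"type":"array","items":{"type":"array","items":{"type":"number"}}},"force":{"type":"number"}},"required":["targets"]}

```bash
mkdir -p pics; ls
python3 - <<'E'
from station import manip, read_camera, get_calibration
import cv2
print(manip.observe())
for n in ["scene","top"]:
    cv2.imwrite(f"pics/{n}0.png",read_camera(n)); print(n,get_calibration(n))
E
```

```text
pics
{'time': 0.0, 'joint_pos': array([-1.36922194,  0.52200647, -0.03633892,  1.59998384,  0.02123687,
        1.02108968, -0.11277184]), 'dq': array([-2.71033667e-05,  1.01316633e-04, -2.14421954e-04, -8.71340121e-04,
        5.06694809e-04,  1.91221759e-03, -8.48772852e-04]), 'joint_efforts': array([-2.03109789e-04, -9.27130938e+01,  1.98011957e+00, -3.69921613e+01,
        1.78767694e-02,  8.64506786e-03, -6.66842709e-06]), 'tcp_pos': array([167.76068239, 601.92669136, 404.1388562 ]), 'tool_rot': array([ 1.35446071e-01,  9.90784567e-01, -5.50183231e-04, -2.30701116e-05]), 'ft_force': array([ 0.21212041,  0.68663045, -0.3384282 ]), 'moment': array([ 0.0545368 ,  0.00580092, -0.07073065]), 'grip_force': 0.0, 'gripper_width': 1.0030385511225057}
scene {'vfov': 48.314226992402546, 'cx': 280.4415763311956, 'cy': 214.166822665101, 'k1': -0.08658439660951583, 'R': array([[-0.82925049,  0.55886366,  0.00387851],
       [ 0.30471363,  0.45793458, -0.83513204],
       [-0.46850105, -0.69135181, -0.55003585]]), 't': array([ 530.11124523,  -92.9264582 , 1678.33474937])}
top {'vfov': 50.55076891515237, 'cx': 280.9585574809631, 'cy': 208.60565816792194, 'k1': -0.10938392750410969, 'R': array([[ 0.02183351, -0.99955046, -0.02054679],
       [-0.9924516 , -0.01918857, -0.12112643],
       [ 0.12067772,  0.0230363 , -0.99242441]]), 't': array([-1.06438269e-01,  6.11407516e+02,  1.11369897e+03])}
```

View pics/scene0.png

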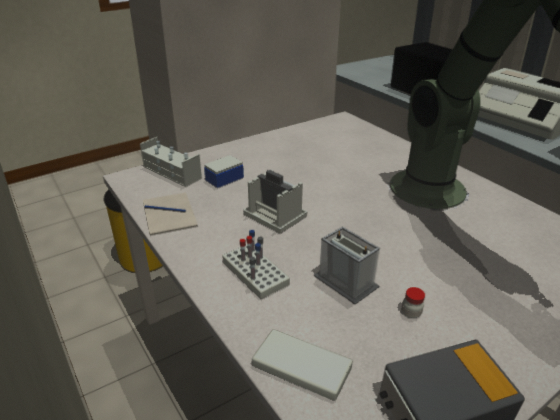

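View pics/top0.png

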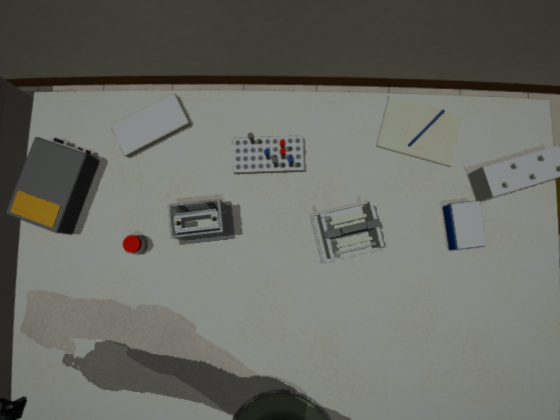

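The top view shows the tank near (200,220), the rack with the dark wedge near (352,229), the tube rack at (268,153), the cup at (133,243) and the tip box at (464,225). I'll enlarge the tank and rack.

Run:
```python
import cv2,numpy as np
a=cv2.imread("pics/top0.png")
l=cv2.resize(a[185:275,155:255],None,fx=4,fy=4,interpolation=cv2.INTER_CUBIC)
r=cv2.resize(a[185:275,300:400],None,fx=4,fy=4,interpolation=cv2.INTER_CUBIC)
s=cv2.imread("pics/scene0.png")
l2=cv2.resize(s[220:310,305:395],(400,240+0)) 
cv2.imwrite("pics/crop.png",np.hstack([l,r]))
```

```text
(no output)
```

View pics/crop.png

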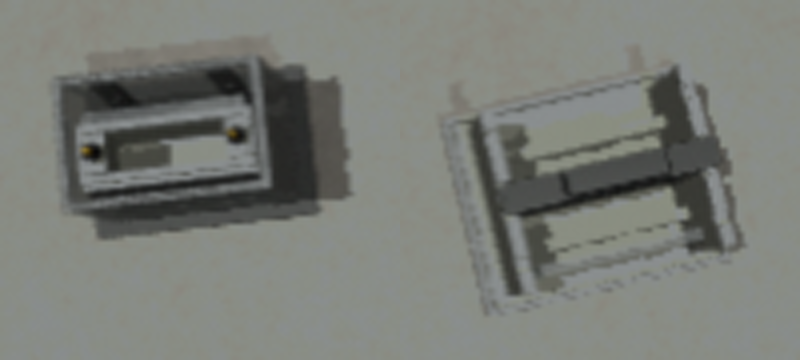

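In the crop, the tank's ribs are on the image-top side (world +x). In the rack, the wedge bar runs from about (498,195) to (728,150), and a thin line on its lower side at (620,252) looks like the spare cassette. I'll measure both.

```bash
cat > h.py <<'E'
import numpy as np, cv2
from station import manip, read_camera, get_calibration
from scipy.spatial.transform import Rotation as Ro
def ray(c,u,v):
    f=210/np.tan(np.radians(c["vfov"]/2))
    K=np.array([[f,0,c["cx"]],[0,f,c["cy"]],[0,0,1]])
    p=cv2.undistortPoints(np.array([[[u,v]]],float),K,np.array([c["k1"],0,0,0.]))[0,0]
    R=np.array(c["R"]);t=np.array(c["t"])
    return -R.T@t, R.T@np.array([p[0],p[1],1])
def at(c,u,v,z):
    o,d=ray(c,u,v); return o+d*(z-o[2])/d[2]
def proj(c,X):
    f=210/np.tan(np.radians(c["vfov"]/2))
    p=np.array(c["R"])@np.array(X)+np.array(c["t"]); a=p[:2]/p[2]
    a=a*(1+c["k1"]*(a@a)); return a*f+[c["cx"],c["cy"]]
def yaw(R): return np.arctan2(R[1,0],R[0,0])
E
python3 - <<'E'
from h import *
c=get_calibration("top")
P=[(52,80),(265,58),(270,188),(65,210)]
Q=np.array([at(c,155+u/4-.375,185+v/4-.375,130) for u,v in P])
print(Q.round(1),Q.mean(0)); d=Q[0]-Q[1]; e=Q[1]-Q[2]; print("tank",np.linalg.norm(d),np.linalg.norm(e),np.degrees(np.arctan2(-d[0],d[1])))
for n,P,z in [("bar",[(500,212),(498,185),(722,135),(730,167)],128),("head",[(562,178),(564,196),(668,174),(664,154)],156),("line",[(545,275),(705,235)],108)]:
    Q=np.array([at(c,300+(u-400)/4-.375,185+v/4-.375,z) for u,v in P]);print(n,Q.round(1).tolist(),Q.mean(0))
w=get_calibration("wrist"); s=manip.observe(); T=Ro.from_quat(s["tool_rot"]).as_matrix()
print(T.round(3)); print("wristcam center in tool",T.T@(-w["R"].T@w["t"]-s["tcp_pos"]),w["vfov"], (w["R"]@T).round(3))
E
```

```text
[[604.4 283.7 130. ]
 [620.1 154.7 130. ]
 [542.2 148.8 130. ]
 [526.3 271.7 130. ]] [573.25286206 214.7435584  130.        ]
tank 129.89898736691046 78.057947578809 6.945088015690115
bar [[533.2, -94.3, 128.0], [549.1, -92.9, 128.0], [581.4, -225.9, 128.0], [562.4, -230.6, 128.0]] [ 556.53723024 -160.93914447  128.        ]
head [[551.8, -127.6, 156.0], [541.5, -128.9, 156.0], [555.3, -188.9, 156.0], [566.8, -186.6, 156.0]] [ 553.86802189 -157.99457308  156.        ]
line [[497.1, -123.2, 108.0], [522.8, -219.5, 108.0]] [ 509.92794399 -171.36923819  108.        ]
[[-0.963  0.268 -0.   ]
 [ 0.268  0.963 -0.001]
 [-0.    -0.001 -1.   ]]
wristcam center in tool [69.31779469 -0.70459409 31.48191284] 67.701280604998 [[-0.002  1.     0.   ]
 [-0.962 -0.002 -0.273]
 [-0.273 -0.001  0.962]]
```

>>> step_arm(
  targets=[
    [0,-0.92,-1,0,0],
    [0,-0.92,-1,0,0],
    [0,-0.92,-1,0,0],
    [0,-0.92,-1,0,0],
    [0,-0.92,-1,0,0],
    [0,-0.92,-1,0,0],
    [0,-0.92,-1,0,0],
    [0,-0.92,-1,0,0],
    [0,-0.92,-1,0,0],
    [0,-0.92,-1,0,0],
  ],
)

```text
time: 1.35
tcp_pos: [353.5, 237.7, 404.7]
tool_rot: [0.135, 0.991, -0.0, -0.0]
ft_force: [0.4, 0.2, -0.4]
gripper_width: 1.001
grip_force: 0.0
```

>>> step_arm(
  targets=[
    [0,-0.92,-1,0,0],
    [0,-0.92,-1,0,0],
    [0,-0.92,-1,0,0],
    [0,-0.92,-1,0,0],
    [0,-0.92,-1,0,0],
    [0,-0.92,-1,0,0],
    [0,-0.92,-1,0,0],
    [0,-0.92,-1,0,0],
    [0,-0.92,-1,0,0],
    [0,-0.92,-1,0,0],
  ],
)

```text
time: 2.6
tcp_pos: [538.9, -125.3, 404.5]
tool_rot: [0.135, 0.991, 0.0, -0.0]
ft_force: [0.7, 0.4, 0.0]
gripper_width: 1.002
grip_force: 0.0
```

>>> step_arm(
  targets=[
    [0,-0.92,-1,0,0],
    [0,0,0,0,0.96],
    [0,0,0,0,0.96],
    [0,0,0,0,0.96],
    [0,0,0,0,0.96],
    [0,0,0,0,0.96],
    [0,0,0,0,0.96],
    [0,0,0,0,0.96],
    [0,0,0,0,0.96],
    [0,0,0,0,0],
  ],
)

```text
time: 3.85
tcp_pos: [557.0, -160.2, 404.4]
tool_rot: [0.622, 0.783, -0.0, -0.0]
ft_force: [0.2, 0.3, -0.4]
gripper_width: 1.001
grip_force: 0.0
```

Run:
```python
from h import *
s=manip.observe();c=get_calibration("wrist");im=read_camera("wrist");cv2.imwrite("pics/w1.png",im)
import pickle;pickle.dump((s,c),open("w1.pkl","wb"))
print(s["time"],s["tcp_pos"],Ro.from_quat(s["tool_rot"]).as_matrix().round(3).tolist(),s["joint_pos"].round(2))
y=np.radians(13)
for X in [(555,-159,156)]: print(proj(c,X))
```

```text
3.85 [ 556.99937181 -160.16838628  404.40836571] [[-0.226, 0.974, -0.001], [0.974, 0.226, -0.0], [-0.0, -0.001, -1.0]] [-0.21  0.51  0.57  1.75 -0.32  0.98  0.7 ]
[276.73836181 215.76210531]
```

View pics/w1.png

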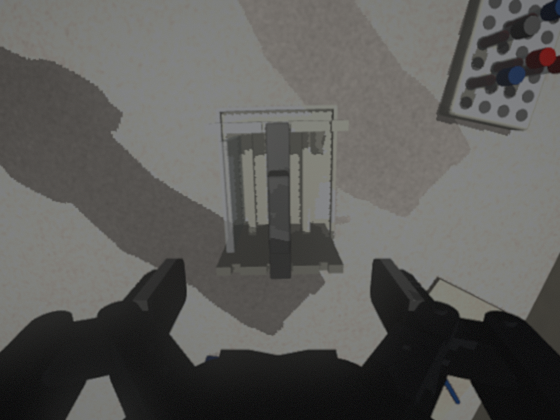

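The wrist view shows the wedge almost vertical in the picture: bar from (278,122) to (280,278), head about rows 172–252. The spare cassette's line is at the left (x≈237), on the world −x side. I'll refine this in an enlarged crop with a model overlay.

Run:
```python
from h import *
import pickle
s,c=pickle.load(open("w1.pkl","rb")); im=cv2.imread("pics/w1.png")
def rect(x,y,a,w,t,z):
    R=Ro.from_euler("z",a,degrees=True).as_matrix()
    return [proj(c,R@np.array([p*t/2,q*w/2,0])+[x,y,z]) for p,q in[(1,1),(1,-1),(-1,-1),(-1,1)]]
sc=3.5;x0,y0=205,95
cr=cv2.resize(im[95:295,205:365],None,fx=sc,fy=sc,interpolation=cv2.INTER_CUBIC)
cr=cv2.convertScaleAbs(cr,alpha=1.8)
raw=cr.copy()
for w,t,z,col in[(60,16,156,(0,0,255)),(132,18.5,128,(0,255,0))]:
    q=(np.array(rect(556,-160,13,w,t,z))-[x0-.5,y0-.5])*sc
    cv2.polylines(cr,[q.astype(int)],True,col,1)
out=np.hstack([raw,cr])[:,:]
out=cv2.resize(out,(800,int(800*out.shape[0]/out.shape[1])))[:600]
cv2.imwrite("pics/w1c.png",out);print(out.shape)
g=cv2.cvtColor(im,cv2.COLOR_BGR2GRAY)
for r in(130,145,160,180,200,220,240,260,270):print(r,g[r,258:302].tolist())
print([ (r,int(g[r,279])) for r in list(range(116,128))+list(range(164,178))+list(range(244,284))])
```

```text
(500, 800, 3)
130 [133, 131, 130, 121, 122, 130, 125, 102, 80, 80, 83, 84, 83, 84, 82, 83, 83, 82, 83, 82, 83, 83, 82, 82, 82, 83, 82, 83, 82, 81, 73, 68, 82, 114, 129, 131, 130, 130, 129, 130, 129, 129, 129, 129]
145 [77, 76, 75, 76, 76, 78, 84, 83, 76, 78, 81, 83, 82, 82, 83, 82, 81, 82, 83, 82, 81, 83, 81, 81, 82, 81, 81, 81, 82, 82, 72, 65, 70, 76, 76, 76, 76, 76, 75, 76, 76, 76, 76, 71]
160 [128, 127, 128, 128, 127, 129, 129, 125, 101, 78, 78, 81, 82, 81, 82, 82, 80, 82, 82, 80, 81, 80, 81, 80, 81, 79, 80, 79, 80, 80, 75, 85, 113, 128, 128, 128, 128, 130, 129, 130, 123, 98, 76, 74]
180 [127, 127, 127, 126, 127, 127, 127, 125, 114, 87, 70, 76, 79, 80, 80, 81, 80, 80, 79, 80, 80, 79, 78, 79, 78, 77, 78, 79, 78, 74, 66, 73, 109, 126, 128, 128, 127, 127, 127, 129, 125, 103, 77, 73]
200 [126, 126, 126, 125, 125, 126, 126, 127, 125, 98, 67, 61, 66, 67, 68, 68, 68, 67, 68, 68, 67, 68, 67, 67, 68, 67, 68, 69, 68, 66, 60, 67, 104, 125, 128, 126, 126, 126, 127, 127, 123, 102, 77, 73]
220 [125, 125, 124, 123, 124, 123, 124, 124, 126, 125, 97, 64, 60, 66, 66, 65, 66, 66, 66, 67, 66, 66, 68,
[... 668 characters left out ...]
29), (119, 131), (120, 128), (121, 111), (122, 90), (123, 80), (124, 80), (125, 83), (126, 83), (127, 82), (164, 80), (165, 81), (166, 81), (167, 79), (168, 76), (169, 71), (170, 61), (171, 50), (172, 48), (173, 49), (174, 50), (175, 52), (176, 61), (177, 72), (244, 51), (245, 51), (246, 51), (247, 51), (248, 51), (249, 49), (250, 51), (251, 50), (252, 49), (253, 47), (254, 49), (255, 51), (256, 51), (257, 50), (258, 50), (259, 51), (260, 50), (261, 51), (262, 51), (263, 49), (264, 51), (265, 51), (266, 50), (267, 51), (268, 51), (269, 50), (270, 52), (271, 48), (272, 52), (273, 51), (274, 50), (275, 50), (276, 50), (277, 50), (278, 57), (279, 75), (280, 83), (281, 83), (282, 83), (283, 85)]
```

View pics/w1c.png

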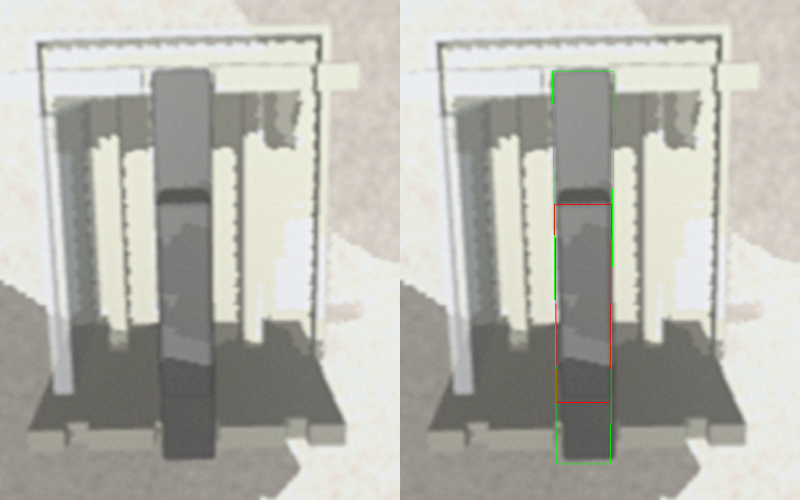

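The overlay puts the wedge at about (556.5, −159.7), yaw 13.8°. Before grasping I'll look at the tank from close up; it is only about 1.3 s away.

>>> step_arm(
  targets=[
    [0,1,0.33,0,0],
    [0,1,0.33,0,0],
    [0,1,0.33,0,0],
    [0,1,0.33,0,0],
    [0,1,0.33,0,0],
    [0,1,0.33,0,0],
    [0,1,0.33,0,0],
    [0,1,0.33,0,0],
    [0,1,0.33,0,0],
    [0,0.5,0.2,0,0],
  ],
)

```text
time: 5.15
tcp_pos: [585.6, 140.2, 404.5]
tool_rot: [0.621, 0.784, 0.0, -0.0]
ft_force: [-1.2, 0.7, -0.0]
gripper_width: 1.002
grip_force: 0.0
```

Run:
```python
from h import *
import pickle
read_camera("wrist")
s=manip.observe();c=get_calibration("wrist");im=read_camera("wrist");cv2.imwrite("pics/w2.png",im)
pickle.dump((s,c),open("w2.pkl","wb"))
print(s["time"],s["tcp_pos"],s["dq"].round(3))
def rect(x,y,a,xs,w,z):
    R=Ro.from_euler("z",a,degrees=True).as_matrix()
    return [proj(c,R@np.array([p,q*w/2,0])+[x,y,z]) for p,q in[(xs[1],1),(xs[1],-1),(xs[0],-1),(xs[0],1)]]
q=np.array(rect(573,215,6,(-40.5,40.5),126,130));print(q)
m=q.mean(0).astype(int);x0,y0=m-[90,110];x0=max(x0,0);y0=max(y0,0);sc=2.7
cr=cv2.convertScaleAbs(cv2.resize(im[y0:y0+220,x0:x0+148+32],None,fx=sc,fy=sc,interpolation=cv2.INTER_CUBIC),alpha=1.6)
raw=cr.copy();cv2.polylines(cr,[((q-[x0-.5,y0-.5])*sc).astype(int)],True,(0,0,255),1)
o=np.hstack([raw,cr]);f=800/o.shape[1];print(x0,y0,sc*f);cv2.imwrite("pics/w2c.png",cv2.resize(o,None,fx=f,fy=f))
```

```text
5.2 [585.7659342  141.52458305 404.40448204] [ 0.026 -0.008  0.009  0.022  0.002 -0.011  0.033]
[[353.205756    28.15160085]
 [324.47104103 200.17934571]
 [223.58924858 187.83262515]
 [238.59088673  12.047571  ]]
194 0 2.2222222222222223
```

View pics/w2c.png

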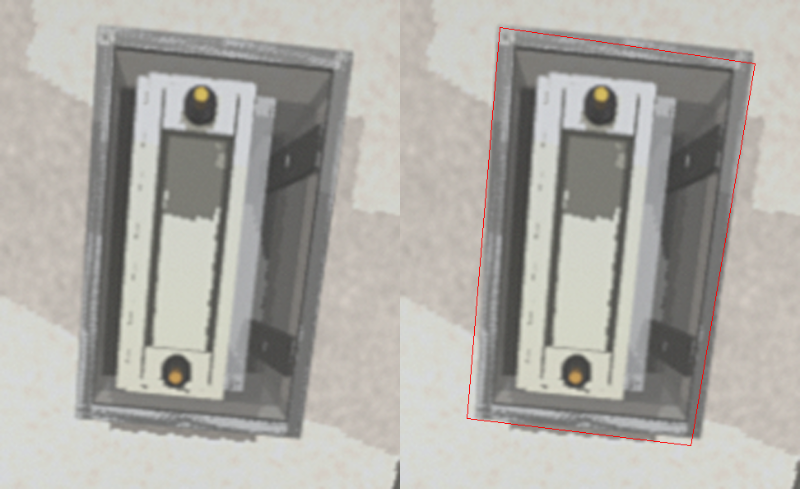

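Run:
```python
from h import *
import pickle
from scipy.optimize import least_squares
s,c=pickle.load(open("w2.pkl","rb"))
W=lambda u,v,z:at(c,194+u/2.2222-.5+.0,v/2.2222-.5,z)
Q=np.array([W(*p,130) for p in[(97,28),(352,52),(300,437),(78,418)]])
print(Q.round(1).tolist(),[np.linalg.norm(Q[i]-Q[(i+1)%4]).round(1) for i in range(4)])
M=np.array([[-40.5,63],[40.5,63],[40.5,-63],[-40.5,-63]])
def T(p): r=Ro.from_euler("z",p[2]).as_matrix()[:2,:2]; return M@r.T+p[:2]
r=least_squares(lambda p:(T(p)-Q[:,:2]).ravel(),[573,215,.1]);p=r.x
print(p,np.degrees(p[2]),r.fun.round(1))
R=Ro.from_euler("z",p[2]).as_matrix()[:2,:2]
for n,u,v,z in[("cass",275,98,118),("cass",243,390,118),("cass",259,240,118),("ribtop",320,125,124),("ribtop",294,345,124),("pin",201,92,140),("pin",176,376,140)]:
    print(n,(R.T@(W(u,v,z)[:2]-p[:2])).round(1))
```

```text
[[525.2, 273.2, 130.0], [604.9, 284.9, 130.0], [622.1, 160.5, 130.0], [543.2, 149.2, 130.0]] [np.float64(80.6), np.float64(125.6), np.float64(79.8), np.float64(125.3)]
[5.73822319e+02 2.16951715e+02 1.41976524e-01] 8.134655618104286 [-0.3  0.4  0.1  0.1  0.7 -0.2 -0.5 -0.3]
cass [18.8 49.9]
cass [ 18.7 -49.5]
cass [18.6  3.8]
ribtop [34.  41.8]
ribtop [ 34.4 -30.9]
pin [-6.  44.5]
pin [ -6.3 -43.2]
```

The tank fit is tight (80.6 × 125.6 mm): centre (573.8, 217.0), yaw 8.1°, cassette face at tank x ≈ +18.7, ribs at about +34.2. I'm going back to the wedge to grasp it across its thickness.

>>> step_arm(
  targets=[
    [0,-0.95,-0.32,0,0],
    [0,-0.95,-0.32,0,0],
    [0,-0.95,-0.32,0,0],
    [0,-0.95,-0.32,0,0],
    [0,-0.95,-0.32,0,0],
    [0,-0.95,-0.32,0,0],
    [0,-0.95,-0.32,0,0],
    [0,-0.95,-0.32,0,0],
    [0,-0.95,-0.32,0,0],
    [0,-0.93,-0.3,0,-0.09],
  ],
)

```text
time: 6.5
tcp_pos: [555.6, -162.4, 404.9]
tool_rot: [0.618, 0.786, -0.0, 0.0]
ft_force: [0.0, 0.1, 0.1]
gripper_width: 0.996
grip_force: 0.0
```

>>> step_arm(
  targets=[
    [0,0,0,0,0],
    [0,0,0,0.8,0],
    [0,0,0,0.8,0],
    [0,0,0,0.8,0],
    [0,0,0,0.4,0],
    [0,0,0,0.3,0],
    [0,0,0,0.2,0],
    [0,0,0,0,0],
    [0,0,0,0,0],
    [0,0,0,0,0],
  ],
)

```text
time: 7.75
tcp_pos: [556.6, -159.9, 306.1]
tool_rot: [0.618, 0.786, 0.0, 0.0]
ft_force: [0.4, 0.5, -0.4]
gripper_width: 1.003
grip_force: 0.0
```

>>> step_arm(
  targets=[
    [1,0,0,0,0],
    [1,0,0,0,0],
    [1,0,0,0,0],
    [1,0,0,0,0],
    [1,0,0,0,0],
    [1,0,0,0,0],
    [1,0,0,0,0],
    [1,0,0,0,0],
    [1,0,0,0,0],
    [1,0,0,0,0],
  ],
  force=60,
)

```text
time: 9.0
tcp_pos: [556.6, -159.9, 305.8]
tool_rot: [0.618, 0.786, 0.0, 0.0]
ft_force: [0.3, 0.2, 4.9]
gripper_width: 0.173
grip_force: 59.1
```

>>> step_arm(
  targets=[
    [1,0,0,-0.3,0],
    [1,0,0,-0.6,0],
    [1,0,0,-0.8,0],
    [1,0,0,-0.8,0],
    [1,0,0,-0.8,0],
    [1,0,0,-0.8,0],
    [1,0,0,-0.6,0],
    [1,0,0,-0.3,0],
    [1,0,0,0,0],
    [1,0,0,0,0],
  ],
)

```text
time: 10.25
tcp_pos: [556.4, -159.8, 455.2]
tool_rot: [0.618, 0.786, -0.0, -0.0]
ft_force: [-0.2, 0.1, -1.1]
gripper_width: 0.176
grip_force: 58.6
```

Run:
```python
from h import *
import pickle
s=manip.observe();c=get_calibration("wrist");im=read_camera("wrist")
pickle.dump((s,c),open("w3.pkl","wb"))
sc=cv2.resize(read_camera("scene")[100:260,200:350],None,fx=2.5,fy=2.5,interpolation=cv2.INTER_CUBIC)
print(s["tcp_pos"],s["ft_force"],s["gripper_width"],Ro.from_quat(s["tool_rot"]).as_matrix().round(4).tolist())
o=np.zeros((420,560+240,3),np.uint8);o[:,:425]=im[:,60:485];sc=sc[:,:375];o[:sc.shape[0],425:425+375]=sc
cv2.imwrite("pics/w3.png",o);cv2.imwrite("pics/w3raw.png",im)
```

```text
[ 556.42389072 -159.80550468  455.19558529] [-0.24388259  0.10778523 -1.11393821] 0.17598905561865255 [[-0.237, 0.9715, -0.0008], [0.9715, 0.237, 0.0001], [0.0003, -0.0008, -1.0]]
```

View pics/w3.png

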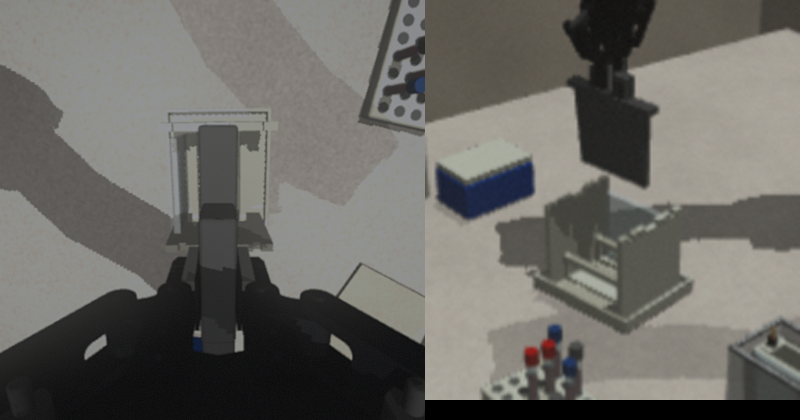

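The wedge is out and hangs upright in the grip; its bar's far end spans about (257..298, 125) in the full wrist picture. A numeric check of the in-hand pose comes next.

Run:
```python
from h import *
import pickle
s,c=pickle.load(open("w3.pkl","rb"));g=cv2.cvtColor(cv2.imread("pics/w3raw.png"),cv2.COLOR_BGR2GRAY)
T=Ro.from_quat(s["tool_rot"]).as_matrix();p=s["tcp_pos"]
for n,v in[("barL",(66,-9.25,177.8)),("barR",(66,9.25,177.8)),("headL",(30,-8,149.8)),("headR",(30,8,149.8)),("bar40L",(40,-9.25,177.8)),("bar40R",(40,9.25,177.8))]:
    print(n,proj(c,p+T@np.array(v)).round(1))
for r in(135,160,190,207,215,225):print(r,g[r,250:306].tolist())
print([(r,int(g[r,278])) for r in list(range(118,132))+list(range(198,222))])
```

```text
barL [258.8 126. ]
barR [299.6 125.9]
headL [259.4 220.8]
headR [299.6 220.7]
bar40L [259.7 182.4]
bar40R [298.7 182.4]
135 [87, 86, 84, 86, 86, 85, 81, 79, 73, 70, 77, 81, 81, 81, 82, 81, 81, 81, 81, 81, 81, 80, 81, 81, 79, 80, 81, 81, 81, 80, 81, 81, 81, 80, 80, 81, 80, 81, 81, 81, 81, 80, 81, 81, 82, 77, 72, 73, 92, 90, 84, 84, 86, 85, 85, 86]
160 [144, 142, 143, 142, 144, 143, 128, 102, 87, 78, 75, 77, 79, 80, 80, 80, 80, 79, 79, 79, 80, 79, 79, 79, 79, 80, 78, 80, 80, 80, 79, 78, 79, 80, 80, 78, 80, 79, 80, 79, 79, 78, 80, 80, 80, 75, 72, 82, 95, 103, 127, 141, 144, 144, 142, 144]
190 [141, 140, 141, 140, 141, 142, 139, 119, 92, 70, 66, 73, 78, 78, 77, 78, 77, 78, 76, 77, 78, 77, 79, 77, 77, 78, 77, 77, 78, 78, 78, 78, 78, 78, 76, 78, 78, 78, 78, 77, 78, 78, 78, 78, 77, 71, 68, 88, 101, 106, 125, 141, 142, 140, 140, 141]
207 [142, 143, 140, 139, 139, 139, 141, 137, 111, 77, 64, 57, 52, 48, 49, 49, 49, 51, 48, 49, 51, 49, 50, 50, 50, 49, 51, 50, 49, 49, 50, 51, 50, 50, 49, 50, 51, 50, 50, 52, 52, 51, 50, 50, 53, 61, 73, 93, 100, 105, 125, 139, 140, 140, 139, 140]
215 [74, 85, 120
[... 181 characters left out ...]
4, 64, 75, 108, 135, 145, 144, 145, 145, 133]
225 [62, 63, 64, 70, 74, 74, 69, 63, 55, 57, 62, 67, 71, 71, 73, 73, 73, 72, 71, 71, 72, 72, 72, 72, 72, 72, 73, 70, 71, 73, 71, 72, 72, 73, 71, 73, 72, 72, 71, 72, 73, 74, 71, 72, 68, 66, 58, 62, 72, 77, 78, 78, 78, 78, 79, 79]
[(118, 144), (119, 145), (120, 139), (121, 124), (122, 135), (123, 144), (124, 126), (125, 87), (126, 72), (127, 78), (128, 81), (129, 82), (130, 81), (131, 81), (198, 77), (199, 76), (200, 77), (201, 77), (202, 73), (203, 56), (204, 48), (205, 51), (206, 50), (207, 49), (208, 50), (209, 52), (210, 49), (211, 49), (212, 50), (213, 50), (214, 51), (215, 50), (216, 50), (217, 48), (218, 45), (219, 52), (220, 67), (221, 70)]
```

The in-hand pose matches the prediction within about 0.7 mm. Carrying the wedge over the tank.

>>> step_arm(
  targets=[
    [1,0.7,0.26,0,0],
    [1,1,0.375,0,0],
    [1,1,0.375,0,0],
    [1,1,0.375,0,0],
    [1,1,0.375,0,0],
    [1,1,0.375,0,0],
    [1,1,0.375,0,0],
    [1,1,0.375,0,0],
    [1,1,0.375,0,0],
    [1,1,0.375,0,0],
  ],
)

```text
time: 11.6
tcp_pos: [593.6, 149.7, 455.2]
tool_rot: [0.618, 0.786, -0.0, -0.0]
ft_force: [0.1, 0.1, -1.4]
gripper_width: 0.179
grip_force: 58.6
```

>>> step_arm(
  targets=[
    [1,1,0.375,0,0],
    [1,0.8,0.3,0,0],
    [1,0.47,0.195,0,0],
    [1,0,0,0,0.35],
    [1,0,0,0,0.35],
    [1,0,0,0,0],
    [1,0,0,0,0],
    [1,0,0,0,0],
    [1,0,0,0,0],
    [1,0,0,0,0],
  ],
)

```text
time: 12.85
tcp_pos: [602.8, 220.9, 455.7]
tool_rot: [0.655, 0.755, -0.0, -0.0]
ft_force: [0.6, 1.0, -1.0]
gripper_width: 0.176
grip_force: 58.6
```

```bash
cat > tf.py <<'E'
from h import *
s=manip.observe();T=Ro.from_quat(s["tool_rot"]).as_matrix();a=np.radians(8.134)
R=Ro.from_euler("z",a).as_matrix()
print(s["time"],"tank frame",(R.T@(s["tcp_pos"]-[573.82,216.95,0])).round(2),"ears above rim",(s["tcp_pos"][2]-187.7-130).round(2),"yaw err",np.degrees(np.arctan2(-T[0,0],T[1,0])-a).round(2),"F",(R.T@s["ft_force"]).round(2),"M",(R.T@s["moment"]).round(2),s["gripper_width"])
E
python3 tf.py
```

```text
12.85 tank frame [ 2.9220e+01 -1.4000e-01  4.5569e+02] ears above rim 137.99 yaw err -0.02 F [ 0.78  0.92 -0.99] M [-0.02  0.    0.01] 0.17550081793849207
```

>>> step_arm(
  targets=[
    [1,0,0,0.4,0],
    [1,0,0,0.4,0],
    [1,0,0,0.3,0],
    [1,0,0,0.3,0],
    [1,0,0,0.3,0],
    [1,0,0,0.3,0],
    [1,0,0,0.3,0],
    [1,0,0,0.3,0],
    [1,0,0,0.2,0],
    [1,0,0,0,0],
  ],
)

```text
time: 14.1
tcp_pos: [602.7, 221.0, 371.3]
tool_rot: [0.655, 0.755, -0.0, -0.0]
ft_force: [0.3, -0.3, -0.9]
gripper_width: 0.177
grip_force: 58.6
```

```bash
python3 tf.py
```

```text
14.1 tank frame [ 2.9180e+01 -9.0000e-02  3.7128e+02] ears above rim 53.58 yaw err -0.03 F [ 0.3  -0.37 -0.88] M [-0.01  0.06  0.02] 0.17655855217486455
```

>>> step_arm(
  targets=[
    [1,0,0,0.15,0],
    [1,0,0,0.15,0],
    [1,0,0,0.15,0],
    [1,0,0,0.1,0],
    [1,0,0,0.1,0],
    [1,0,0,0,0],
    [1,0,0,0,0],
    [1,0,0,0,0],
    [1,0,0,0,0],
    [1,0,0,0,0],
  ],
)

```text
time: 15.35
tcp_pos: [602.7, 221.0, 352.2]
tool_rot: [0.655, 0.755, -0.0, -0.0]
ft_force: [-0.8, -0.1, -0.9]
gripper_width: 0.173
grip_force: 58.6
```

```bash
python3 tf.py
```

```text
15.35 tank frame [ 2.9200e+01 -1.2000e-01  3.5224e+02] ears above rim 34.54 yaw err -0.03 F [-0.77  0.04 -0.93] M [ 0.    0.43 -0.06] 0.17299525279127806
```

Light rib contact (Fx −0.8 N). I'll shift slightly towards the cassette and lower further.

>>> step_arm(
  targets=[
    [1,0,-0.03,0,0],
    [1,0,0,0.1,0],
    [1,0,0,0.1,0],
    [1,0,0,0,0],
    [1,0,0,0,0],
    [1,0,0,0,0],
    [1,0,0,0,0],
    [1,0,0,0,0],
    [1,0,0,0,0],
    [1,0,0,0,0],
  ],
)

```text
time: 16.6
tcp_pos: [601.9, 220.9, 346.2]
tool_rot: [0.655, 0.755, 0.0, 0.0]
ft_force: [0.8, 0.9, -1.3]
gripper_width: 0.173
grip_force: 58.5
```

```bash
python3 tf.py
```

```text
16.6 tank frame [ 2.8340e+01 -1.1000e-01  3.4623e+02] ears above rim 28.53 yaw err -0.03 F [ 0.93  0.76 -1.26] M [-0.05 -0.1  -0.07] 0.173314851673413
```

>>> step_arm(
  targets=[
    [1,0,0,0.07,0],
    [1,0,0,0.07,0],
    [1,0,0,0,0],
    [1,0,0,0,0],
    [1,0,0,0,0],
    [1,0,0,0,0],
    [1,0,0,0,0],
    [1,0,0,0,0],
    [1,0,0,0,0],
    [1,0,0,0,0],
  ],
)

```text
time: 17.85
tcp_pos: [601.8, 220.8, 342.0]
tool_rot: [0.655, 0.755, -0.0, -0.0]
ft_force: [-0.8, -0.3, -3.3]
gripper_width: 0.176
grip_force: 58.5
```

```bash
python3 tf.py
```

```text
17.85 tank frame [ 2.8290e+01 -1.3000e-01  3.4197e+02] ears above rim 24.27 yaw err -0.03 F [-0.88 -0.19 -3.34] M [ 0.07  0.4  -0.22] 0.17571020160181053
```

>>> step_arm(
  targets=[
    [0.7,0,0,0,0],
    [0.5,0,0,0,0],
    [0.5,0,0,0,0],
    [0.5,0,0,0,0],
    [0.5,0,0,0,0],
    [0.5,0,0,-0.2,0],
    [0.5,0,0,-0.5,0],
    [0.5,0,0,-0.7,0],
    [0.5,0,0,-0.7,0],
    [0.5,0,0,-0.4,0],
  ],
)

```text
time: 19.1
tcp_pos: [602.0, 220.7, 419.0]
tool_rot: [0.655, 0.755, 0.001, 0.0]
ft_force: [-0.2, -0.2, -0.1]
gripper_width: 0.502
grip_force: 0.0
```

```bash
python3 tf.py
python3 - <<'E'
from h import *
import pickle
s=manip.observe();c=get_calibration("wrist");im=read_camera("wrist");cv2.imwrite("pics/w4raw.png",im)
pickle.dump((s,c),open("w4.pkl","wb"))
sc=cv2.resize(read_camera("scene")[205:315,300:400],None,fx=3.75,fy=3.75,interpolation=cv2.INTER_CUBIC)
o=np.zeros((420,800,3),np.uint8);o[:,:425]=im[:,60:485];o[:sc.shape[0],425:]=sc
cv2.imwrite("pics/w4.png",o)
E
```

```text
19.1 tank frame [ 2.8440e+01 -2.4000e-01  4.1896e+02] ears above rim 101.26 yaw err -0.03 F [-0.25 -0.17 -0.1 ] M [0.01 0.01 0.02] 0.5017651326276324
```

View pics/w4.png

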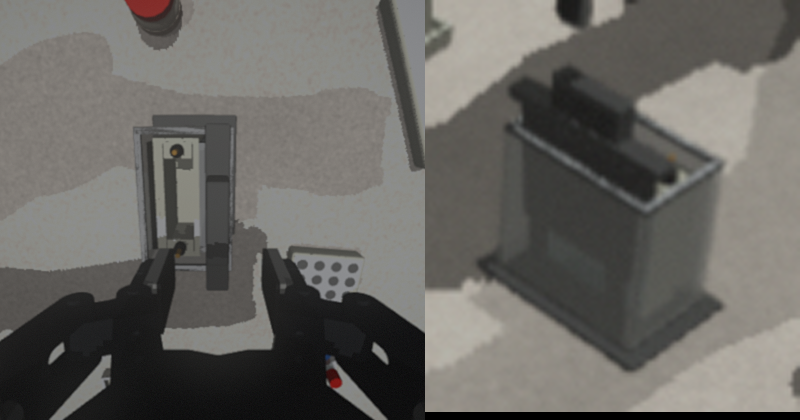

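The wedge stands upright and level in the gap with its flat face to the cassette. The bar is at columns 266–288 (full image), rows 124–290. I'll close the fingers and tap from above.

>>> step_arm(
  targets=[
    [1,0,0,0,0],
    [1,0,0,0,0],
    [1,0,0,0,0],
    [1,0,0,0,0],
    [1,0,0,0.5,0],
    [1,0,0,0.5,0],
    [1,0,0,0.4,0],
    [1,0,0,0.2,0],
    [1,0,0,0,0],
    [1,0,0,0,0],
  ],
  force=30,
)

```text
time: 20.45
tcp_pos: [602.0, 220.8, 369.4]
tool_rot: [0.655, 0.755, 0.0, 0.0]
ft_force: [-0.1, 0.6, 0.8]
gripper_width: 0.003
grip_force: 0.0
```

```bash
python3 tf.py
```

```text
20.45 tank frame [ 2.8460e+01 -1.7000e-01  3.6938e+02] ears above rim 51.68 yaw err -0.04 F [-0.04  0.62  0.79] M [ 0.04 -0.01  0.02] 0.002990453481420911
```

>>> step_arm(
  targets=[
    [1,0,0,0.1,0],
    [1,0,0,0.05,0],
    [1,0,0,0.05,0],
    [1,0,0,0.05,0],
    [1,0,0,0.05,0],
    [1,0,0,0.05,0],
    [1,0,0,0.05,0],
    [1,0,0,0.05,0],
    [1,0,0,0,0],
    [1,0,0,0,0],
  ],
)

```text
time: 21.7
tcp_pos: [601.7, 220.8, 355.6]
tool_rot: [0.655, 0.755, -0.0, -0.0]
ft_force: [-5.0, -0.9, 7.1]
gripper_width: -0.001
grip_force: 3.4
```

```bash
python3 tf.py
```

```text
21.7 tank frame [ 2.8120e+01 -1.1000e-01  3.5563e+02] ears above rim 37.93 yaw err -0.03 F [-5.1  -0.19  7.13] M [-0.02  1.15 -0.  ] -0.0006524813423767634
```

The wedge slides towards −x as it descends, because the core squeezes. I'll lift off, re-centre and tap again following that drift.

>>> step_arm(
  targets=[
    [1,0,0,-0.15,0],
    [1,0,-0.06,0,0],
    [1,0,0,0.15,0],
    [1,0,-0.005,0.05,0],
    [1,0,-0.005,0.05,0],
    [1,0,-0.005,0.05,0],
    [1,0,-0.005,0.05,0],
    [1,0,0,0,0],
    [1,0,0,0,0],
    [1,0,0,0,0],
  ],
)

```text
time: 22.95
tcp_pos: [599.6, 220.5, 349.7]
tool_rot: [0.655, 0.755, 0.0, -0.0]
ft_force: [-2.1, 0.1, 7.2]
gripper_width: 0.005
grip_force: 3.6
```

```bash
python3 tf.py
```

```text
22.95 tank frame [ 2.5980e+01 -1.4000e-01  3.4967e+02] ears above rim 31.97 yaw err -0.03 F [-2.02  0.37  7.15] M [-0.03  0.38  0.02] 0.005039346163799242
```

>>> step_arm(
  targets=[
    [1,0,0,-0.15,0],
    [1,0,-0.02,0,0],
    [1,0,0,0.15,0],
    [1,0,-0.005,0.05,0],
    [1,0,-0.005,0.05,0],
    [1,0,-0.005,0.05,0],
    [1,0,-0.005,0.05,0],
    [1,0,0,0,0],
    [1,0,0,0,0],
    [1,0,0,0,0],
  ],
)

```text
time: 24.2
tcp_pos: [598.4, 220.4, 343.9]
tool_rot: [0.655, 0.755, 0.0, -0.0]
ft_force: [-2.6, -0.9, 11.4]
gripper_width: 0.003
grip_force: 6.0
```

```bash
python3 tf.py
```

```text
24.2 tank frame [ 2.4780e+01 -9.0000e-02  3.4388e+02] ears above rim 26.18 yaw err -0.03 F [-2.71 -0.55 11.35] M [-0.    0.79 -0.02] 0.0029549253067431068
```

>>> step_arm(
  targets=[
    [1,0,0,-0.15,0],
    [1,0,0.01,0,0],
    [1,0,0,0.15,0],
    [1,0,0,0.03,0],
    [1,0,0,0.03,0],
    [1,0,0,0.03,0],
    [1,0,0,0,0],
    [1,0,0,0,0],
    [1,0,0,0,0],
    [1,0,0,0,0],
  ],
)

```text
time: 25.45
tcp_pos: [598.6, 220.3, 341.4]
tool_rot: [0.655, 0.755, 0.0, -0.0]
ft_force: [-7.3, -1.2, 18.2]
gripper_width: -0.004
grip_force: 9.3
```

```bash
python3 tf.py
```

```text
25.45 tank frame [ 2.4980e+01 -2.1000e-01  3.4143e+02] ears above rim 23.73 yaw err -0.03 F [-7.38 -0.18 18.16] M [-0.01  1.56  0.  ] -0.003529824767984092
```

>>> step_arm(
  targets=[
    [1,0,0,-0.1,0],
    [1,0,-0.02,0,0],
    [1,0,0,0.1,0],
    [1,0,0,0.015,0],
    [1,0,0,0.015,0],
    [1,0,0,0,0],
    [1,0,0,0,0],
    [1,0,0,0,0],
    [1,0,0,0,0],
    [1,0,0,0,0],
  ],
)

```text
time: 26.7
tcp_pos: [598.1, 220.1, 341.3]
tool_rot: [0.655, 0.755, 0.001, -0.0]
ft_force: [-9.0, -2.2, 29.0]
gripper_width: -0.0
grip_force: 14.5
```

```bash
python3 tf.py
```

```text
26.7 tank frame [ 2.4450e+01 -2.8000e-01  3.4133e+02] ears above rim 23.63 yaw err -0.04 F [-9.27 -0.91 29.04] M [-0.18  2.32 -0.04] -4.57917065597737e-05
```

The force rose sharply with no further travel at z = 341.3 (predicted home 341), so the ears are on the rim. Retreating for a check.

>>> step_arm(
  targets=[
    [1,0,0,-0.1,0],
    [1,0,0,-0.5,0],
    [1,0,0,-0.8,0],
    [1,0,0,-0.8,0],
    [1,-0.5,0,-0.3,0],
    [1,-1,0,0,0],
    [1,-1,0,0,0],
    [1,-0.5,0,0,0],
    [1,0,0,0,0],
    [1,0,0,0,0],
  ],
)

```text
time: 27.95
tcp_pos: [610.6, 132.3, 414.7]
tool_rot: [0.655, 0.756, 0.0, -0.0]
ft_force: [0.2, -0.7, 0.2]
gripper_width: -0.003
grip_force: 0.0
```

```bash
python3 tf.py
python3 - <<'E'
from h import *
s=manip.observe();c=get_calibration("wrist");im=read_camera("wrist")
sc=cv2.resize(read_camera("scene")[205:315,300:400],None,fx=3.75,fy=3.75,interpolation=cv2.INTER_CUBIC)
cr=im.copy();R=Ro.from_euler("z",8.134,degrees=True).as_matrix()
for w,t,z,col in[(132,18.5,140,(0,255,0)),(60,16,168,(0,0,255))]:
    q=[proj(c,R@np.array([25.5+p*t/2,g*w/2,z])+[573.82,216.95,0]) for p,g in[(1,1),(1,-1),(-1,-1),(-1,1)]]
    print(np.round(q).tolist()); cv2.polylines(cr,[np.int32(np.round(q))],True,col,1)
x0=max(0,int(q[0][0])-120);o=np.zeros((420,800,3),np.uint8)
k=cv2.resize(cr[0:210,x0:x0+212],None,fx=2,fy=2);o[:k.shape[0],:k.shape[1]]=k[:,:425];o[:sc.shape[0],425:]=sc
cv2.imwrite("pics/w5.png",o)
E
```

```text
27.95 tank frame [ 24.43 -89.04 414.67] ears above rim 96.97 yaw err 0.03 F [ 0.05 -0.72  0.19] M [-0.02 -0.    0.03] -0.00340782279566228
[[294.0, -9.0], [292.0, 180.0], [268.0, 180.0], [267.0, -9.0]]
[[293.0, 37.0], [292.0, 135.0], [268.0, 135.0], [268.0, 37.0]]
```

View pics/w5.png

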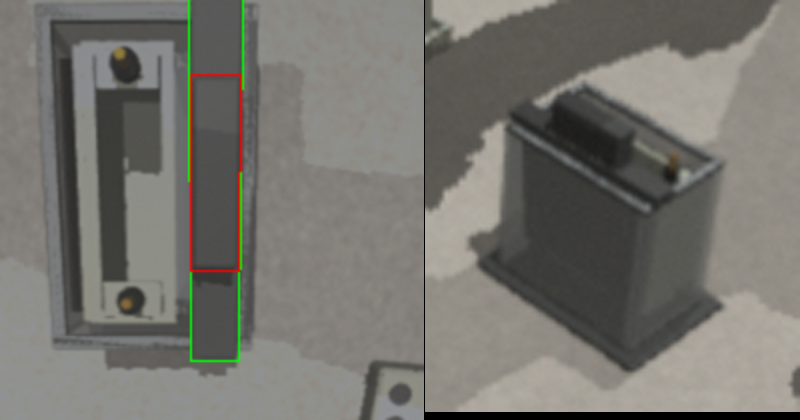

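The bar matches the fully-home overlay, the head edge is at (216,270), and the scene crop shows both ears down on the rim. Handing in.

```bash
python3 -c "
from station import manip
print(manip.sign_off())"
```

```text
the job is handed in; nothing more can be done
None
```

The wedge is jammed level between the cassette and the ribbed wall with both ears down on the rim; the last tap read 29 N, above the expected 8–20 N, as the ears bottomed out. The job was handed in at about 28 s, and the tube rack, cup and tip box were never touched.

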